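Slide a cover plate out over the end of the sorting ledge

TASK

On the dismantling bench, push the aluminium cover plate with the fingers against the wooden fence of the blue ledge so that it lies square along it, and along the ledge to the robot's right, away from the heat sink, until its plain end hangs out past the open end, with the end of the ledge under the plate's yellow band, so that a colleague can get at its edge from below. Only push it: do not lift it, tip it up or let it fall off, and leave the other things where they are.

Things in the scene. Friction and masses are not known exactly. Their poses are not given: they have to be found in the camera images.
- ledge: fixed blue ledge, 460 long (y), blue top 80 above the table, from x = -100 to +70. A light wooden fence, 15 wide, rises 15 above the blue top along the whole far side, inner face at x = +70. Origin on the table under the middle; x points across it to the fence (away from the robot), y along it to the robot's left, z up. Its right end (y = -230) is the open one, without lip or stop
- ledge_end (a point): middle of the upper edge of the ledge's open right end: x = 0, y = -230, z = 80 of the ledge, same axes. The plate is to hang out here
- plate: loose aluminium plate, 110 (x) by 150 (y) by 4 thick, 0.2 to 0.35 kg. Lips 4 thick, turned up to 16 above the ledge's top, stand on its robot-side long edge (x = -55) and left end (y = +75); the other two edges are plain. Origin: centre of the underside; axes as the ledge's when square. Starts up to 0.15 rad askew; against the fence its centre is at x = +15 of the ledge
- plate_nose (a point): middle of the plain right end of the plate, on its underside (y = -75 of the plate). The yellow band across the plate's top lies 30 to 50 from this end
- heatsink: aluminium finned heat sink, 40 x 40 x 26 high, standing on the blue ledge near its left (+y) end, not to be moved; origin in the centre of the underside
- jar: whitish jar with white cap, 56 diameter, 70 high, on the table beyond the ledge, not to be moved; origin in the centre of the underside
- motor: small steel motor standing upright, 44 diameter, 61 high with shaft, on the table beyond the ledge, not to be moved; origin in the centre of the underside
- capacitor: blue capacitor can standing upright, 40 diameter, 55 high, on the table beyond the ledge, not to be moved; origin in the centre of the underside
- drive: dark flat drive, 100 x 145 x 26 high, on the table to the right (-y) of the ledge, not to be moved; origin in the centre of the underside
- driver: screwdriver with red handle lying on the table on the robot's left, not to be moved; origin on the underside, near the middle
Mind the look-alikes: they are no part of the job. What is meant by the plate is not black or pink, and is the smaller of those in its own colour.

How it is judged (in metres and radians):
At the end, for the whole second after the job is handed in: The plate lies flat and still on the ledge, its plain end 28 to 52 mm past the ledge's open end, so that the yellow band (30 to 50 mm) lies over the end, its centre within 7 mm of where it is when touching the fence (x = +15 mm of the ledge), square to the ledge within 0.08 rad (y of plate_nose in the frame of ledge_end between -0.052 and -0.028 m and x of plate in the frame of ledge above 0.008 m and angle between the y axis of plate and the y axis of ledge, either way round below 0.08 rad and z of plate in the frame of ledge between 0.076 and 0.084 m and linear speed of plate below 0.01 m/s).
It fails at once if the plate is lifted more than 8 mm (z of plate in the frame of ledge above 0.088 m).
It fails at once if the plate falls off the ledge (z of plate in the frame of ledge below 0.065 m).
It fails at once if the plate is tipped up (angle between plate's own z axis and vertical above 0.2 rad).
It fails at once if one of the other things is moved by more than 20 mm (distance of any of heatsink, jar, motor, capacitor, drive, driver from where it was at the start of the episode above 0.02 m).
It also fails if it takes over 48 s, if anything falls off the work surface, if the arm or the gripper's body presses on something with over 40 N, if the wrist force passes 120 N, or if a joint passes its speed limit or range.

ROBOT

A 6-joint arm with a two-finger parallel gripper is mounted at the origin on the work surface. World frame = base frame: x ahead of the robot, y to its left, z up, the work surface at z = 0. Lengths are in m, angles in degrees, forces in N, time in s.
With the tool pointing down it reaches from about 0.4 to 0.825 m from the base axis. Payload 7 kg.
Tool frame: the origin (TCP) lies between the finger pads; the fingertips stand ctrl.tip_extent ahead of it and the grasp point (between the pads) lies 2 mm behind it (ctrl.tip_extent is the distance from the TCP to the fingertips, in m); z points along the fingers, y is the direction in which the jaws open and shut (so a half turn about z gives the same grasp; the last joint's range is limited). The gripper opens to 88 mm and grips with 3 to 60 N. Pads are 19 mm wide; open, the fingers measure 130 mm over their backs; the gripper's body (78 mm by 193 mm) begins 47 mm behind the grasp point.
Start: joints at [-48.123, 20.546, 0.682, 0, -70.136, -16.507], TCP at [0.289, -0.61, 0.244] pointing down, gripper open.
Joint ranges: [-176.03, 176.03], [-82.01, 121.73], [-58.28, 71.71], [-173.87, 95.51], [-174.79, -0.11], [-173.66, 173.66]. Speed limits (degrees/s): [136.94, 136.94, 172.46, 180, 180, 180].

INTERFACE

Orientations are given as [roll, pitch, yaw] about the fixed x, y, z axes, in that order (R = Rz(yaw) Ry(pitch) Rx(roll)).
In Python, from plant import ctrl gives the robot as it stands.
- The arm moves only by the shell command python3 -m handwheel 'ROWS' [OPENING]. ROWS is JSON, a list of rows, each a list of 6 numbers: the shift along the tool's x, y, z in m, then the turn, a rotation vector about the tool's x, y, z in rad. In form: [[dx, dy, dz, ax, ay, az], ...]. A call has 1 to 8 rows; each row is the pose to reach, as a shift and turn from the pose commanded when the call began, along the tool's axes at that moment; what a row does not reach only later rows make up. A row lasts 1/8 s, in which the tool goes at most 62.5 mm and 10.7 degrees, less where a joint would pass 70% of its speed; a pose out of reach is approached as far as the arm can. A call with a gripper value outside its range is refused whole. OPENING is the closure, from -1 (fully open) to 1 (shut), so that 0 is half open, set as the call begins (- or left out, the last holds). The fingers move at their own pace and stop on an object; the grip force is fixed at half the most. Time passes only in rows, so rows that repeat a pose let the fingers close. It gives the time, the measured TCP pose, the force and the opening at its end, in the units of the state.
- ctrl.get_obs(): the state, without advancing time (a new reading comes with each control period).
- ctrl.snapshot(name): name is "side" or "top" or "wrist"; returns a dict with "img" (384x512x3 uint8, blue, green, red), "fx", "fy", "cx", "cy" (pixels), "R" (3x3) and "t" (3): a world point X has camera coordinates R X + t. Camera axes: x right, y down, z forward; pixel columns grow to the right and rows downward; lengths in m; the calibration is good to about 2 mm. A picture is of the moment at which its call begins. There is no depth.
- ctrl.close_job(): hands the job in, once; it reports no verdict.
The state is a dict: "clock": time; "joint_pos": joint angles; "qvel": joint speeds; "tau": joint torques, N m; "tool_pos": TCP position; "orientation": TCP orientation; "force": force on the tool from outside, world axes, zero at the start; "moment": the same for the moment, N m; "opening": finger opening in m.
Only numpy, scipy, OpenCV 4.12 (cv2) and the standard library are available. Lean on these libraries where they do the work, as an engineer would, in place of code of your own. Each camera call takes 0.05 s, during which the arm holds its last target.

## Working session

There is one attempt and no reset: what is moved stays moved. The work goes in short steps, Python scripts to look and compute and a shell command to move; the robot and the scene stay as the last step left them, time stands still between calls to the robot, and variables do not carry over. Pictures are saved under pics/ and viewed, and the job is handed in when it is done.

```bash
mkdir -p pics; ls
python3 - <<'E'
from plant import ctrl
import cv2
for n in ["top","side"]:
    s=ctrl.snapshot(n); cv2.imwrite(f"pics/{n}0.png",s["img"]); print(n,s["fx"],s["cx"],s["cy"],s["R"],s["t"])
print(ctrl.get_obs(), ctrl.tip_extent)
E
```

```text
pics
top 440.90292577154054 250.87071635719175 197.47838689940255 [[ 0.01707732 -0.99975175 -0.01431084]
 [-0.99083189 -0.01500303 -0.13426497]
 [ 0.13401694  0.01647252 -0.99084213]] [-0.01457101  0.50551947  1.10965909]
side 495.0768578082703 246.75730923858248 199.5899842033364 [[-0.80021074 -0.59956217 -0.01371051]
 [-0.43955709  0.60190459 -0.66670865]
 [ 0.40798571 -0.52748087 -0.74519232]] [0.4078614  0.28773378 1.40708677]
{'clock': 0.1, 'joint_pos': array([-4.81227126e+01,  2.05890599e+01,  6.39756594e-01, -1.82576068e-02,
       -7.01350407e+01, -1.65088498e+01]), 'qvel': array([-0.00354762, -0.21549832,  0.03302118,  0.09877745,  0.06309819,
       -0.04881641]), 'tau': array([-3.03513603e-03, -5.84163415e+01,  2.93753350e+01,  7.01548934e+00,
        1.01879545e-02, -4.48532705e-05]), 'tool_pos': array([ 0.2890272 , -0.60954568,  0.24270077]), 'orientation': array([ 1.79914255e+02, -7.51315873e-03, -1.54637773e+02]), 'force': array([-0.5156961 ,  0.57283479, -0.16444364]), 'moment': array([ 0.02841253, -0.00403181, -0.01636856]), 'opening': 0.08779050717450484} 0.017
```

View pics/top0.png

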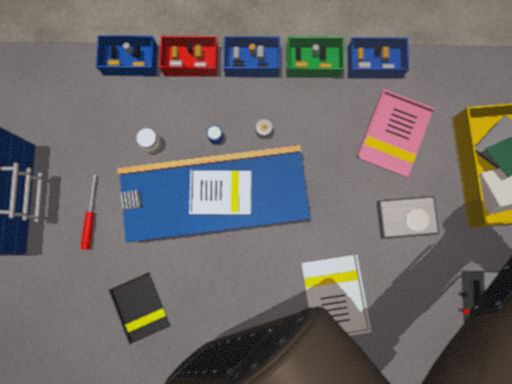

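View pics/side0.png

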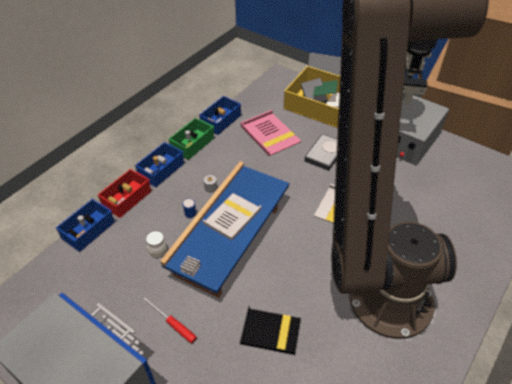

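The top view shows the ledge: fence from (118,170) to (300,150), open right end at about x=305. The plate on it is at (190–251, 170–215), with its yellow band at x≈236. A second whitish plate lies on the table at (335,295). Next I measure both.

```bash
cat > h.py <<'E'
import numpy as np,cv2
from plant import ctrl
def ray(s,uv,z):
    uv=np.atleast_2d(uv).astype(float)
    d=np.c_[(uv[:,0]-s["cx"])/s["fx"],(uv[:,1]-s["cy"])/s["fy"],np.ones(len(uv))]
    R=np.array(s["R"]);t=np.array(s["t"]);C=-R.T@t;w=d@R
    return C+w*((z-C[2])/w[:,2])[:,None]
def big(m):
    c,_=cv2.findContours(m,cv2.RETR_EXTERNAL,cv2.CHAIN_APPROX_NONE)
    return max(c,key=cv2.contourArea)[:,0,:]
def proj(s,X):
    c=np.atleast_2d(X)@np.array(s["R"]).T+np.array(s["t"])
    return np.c_[s["fx"]*c[:,0]/c[:,2]+s["cx"],s["fy"]*c[:,1]/c[:,2]+s["cy"]]
E
python3 - <<'E'
from h import *
s=ctrl.snapshot("top");im=s["img"];hsv=cv2.cvtColor(im,cv2.COLOR_BGR2HSV)
H,S,V=cv2.split(hsv)
roi=np.zeros(H.shape,np.uint8);roi[140:245,112:315]=1
blue=((H>95)&(H<125)&(S>120)&(roi>0)).astype(np.uint8)*255
wood=((H>8)&(H<25)&(S>90)&(roi>0)&(V>100)).astype(np.uint8)*255
white=((((S<60)&(V>150))|((H>25)&(H<35)&(S>120)))).astype(np.uint8)*255
w2=white.copy();w2[:,:180]=0;w2[:160]=0;w2[225:]=0;w2[:,260:]=0
w3=white.copy();w3[:245]=0;w3[:,:295]=0;w3[:,375:]=0
for n,m,z in[("blue",blue,.08),("wood",wood,.095),("plate",w2,.084),("other",w3,.004)]:
    m=cv2.morphologyEx(m,cv2.MORPH_CLOSE,np.ones((7,7),np.uint8)) if n!="wood" else m
    c=big(m);P=ray(s,c,z)[:,:2].astype(np.float32)
    r=cv2.minAreaRect(P);print(n,np.round(r[0],4),np.round(r[1],4),round(r[2],2),np.round(cv2.boxPoints(r),3).tolist())
yel=((H>22)&(H<36)&(S>120)).astype(np.uint8)*255;yel[:160]=0;yel[225:]=0;yel[:,:180]=0;yel[:,260:]=0
c=big(yel);r=cv2.minAreaRect(ray(s,c,.084)[:,:2].astype(np.float32));print("yel",r)
b=im[130:250,105:320];cv2.imwrite("pics/crop0.png",cv2.resize(b,None,fx=3.6,fy=3.6,interpolation=cv2.INTER_CUBIC))
E
```

```text
blue [0.5003 0.0853] [0.17   0.4577] 8.12 [[0.3840000033378601, 0.30000001192092896], [0.4480000138282776, -0.15299999713897705], [0.6169999837875366, -0.1289999932050705], [0.5519999861717224, 0.3240000009536743]]
wood [0.5915 0.0993] [0.0167 0.4589] 8.07 [[0.5509999990463257, 0.32499998807907104], [0.6150000095367432, -0.1289999932050705], [0.6320000290870667, -0.12700000405311584], [0.5680000185966492, 0.328000009059906]]
plate [0.5118 0.0694] [0.1107 0.1533] 0.82 [[0.45500001311302185, 0.14499999582767487], [0.4580000042915344, -0.00800000037997961], [0.5680000185966492, -0.006000000052154064], [0.5659999847412109, 0.1469999998807907]]
other [ 0.2825 -0.2238] [0.1463 0.15  ] 9.53 [[0.1979999989271164, -0.16200000047683716], [0.22300000488758087, -0.3100000023841858], [0.367000013589859, -0.28600001335144043], [0.34200000762939453, -0.1379999965429306]]
yel ((0.5148438215255737, 0.034958720207214355), (0.10062156617641449, 0.014910056255757809), 1.2207767963409424)
```

View pics/crop0.png

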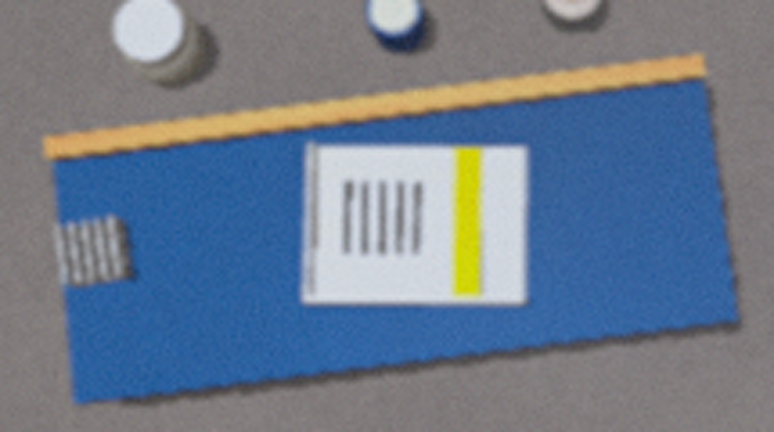

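```bash
cat >> h.py <<'E'
from scipy.spatial.transform import Rotation as Ro
O=np.array([.5152,.0874]);PSI=np.deg2rad(8.1)
Q=np.array([[np.cos(PSI),-np.sin(PSI)],[np.sin(PSI),np.cos(PSI)]])
def L2W(p): return O+Q@np.array(p)
def W2L(p): return Q.T@(np.array(p)-O)
def go(p,yaw):
    """tool-frame shift+turn to world p, tool down, yaw deg"""
    o=ctrl.get_obs();R=Ro.from_euler("xyz",o["orientation"],degrees=True)
    d=R.inv().apply(np.array(p)-o["tool_pos"]);r=(R.inv()*Ro.from_euler("xyz",[180,0,yaw],degrees=True)).as_rotvec()
    print("t",round(o["clock"],2),"tcp",np.round(o["tool_pos"],4),"ledge",np.round(W2L(o["tool_pos"][:2]),4),"rpy",np.round(o["orientation"],2),"F",np.round(o["force"],1),"op",round(o["opening"],3));print("  shift",np.round(d,4),"turn",np.round(r,4))
E
python3 -c "
from h import *
print(L2W((-.095,-.017)))
go([.36,-.25,.22],-171.9)
go([*L2W((-.095,-.017)),.15],-171.9)"
```

```text
[0.42354307 0.05718398]
t 0.15 tcp [ 0.289  -0.6096  0.2429] ledge [-0.3221 -0.6582] rpy [ 1.7993e+02 -1.0000e-02 -1.5464e+02] F [0.1 0.4 0.1] op 0.088
  shift [-0.2182  0.2945  0.0232] turn [ 1.200e-03 -3.000e-04  3.013e-01]
t 0.15 tcp [ 0.289  -0.6096  0.2429] ledge [-0.3221 -0.6582] rpy [ 1.7993e+02 -1.0000e-02 -1.5464e+02] F [0.1 0.4 0.1] op 0.088
  shift [-0.4072  0.5448  0.0935] turn [ 1.200e-03 -3.000e-04  3.013e-01]
```

```bash
python3 -m handwheel '[[-0.03,0.04,0,0,0,0.05],[-0.06,0.08,0.01,0,0,0.1],[-0.1,0.12,0.01,0,0,0.15],[-0.14,0.165,0.02,0,0,0.2],[-0.18,0.21,0.02,0,0,0.25],[-0.22,0.25,0.02,0,0,0.3],[-0.25,0.3,0.02,0,0,0.301],[-0.29,0.34,0.02,0,0,0.301]]'; python3 -c "
from h import *
go([*L2W((-.095,-.017)),.15],-171.9)"
```

```text
clock: 1.15
tool_pos: [0.4051, -0.1766, 0.2237]
orientation: [180.0, 0.0, -171.9]
force: [0.6, -1.3, -0.1]
opening: 0.0878
t 1.15 tcp [ 0.4051 -0.1766  0.2237] ledge [-0.1462 -0.2459] rpy [ 1.7999e+02  3.0000e-02 -1.7189e+02] F [ 0.6 -1.3 -0.1] op 0.088
  shift [-0.0513  0.2288  0.0738] turn [0.0001 0.0006 0.0002]
```

```bash
python3 -m handwheel '[[-0.01,0.04,0.01,0,0,0],[-0.02,0.09,0.02,0,0,0],[-0.03,0.14,0.04,0,0,0],[-0.045,0.19,0.05,0,0,0],[-0.051,0.22,0.06,0,0,0],[-0.051,0.229,0.07,0,0,0],[-0.051,0.229,0.074,0,0,0],[-0.051,0.229,0.074,0,0,0]]'
python3 - <<'E'
from h import *
go([*L2W((-.095,-.017)),.102],-171.9)
for n in("top","side"):
    s=ctrl.snapshot(n);im=s["img"]
    b=im[130:290,105:320] if n=="top" else im[150:300,140:310]
    cv2.imwrite(f"pics/{n}1.png",cv2.resize(b,None,fx=3.6,fy=3.6,interpolation=cv2.INTER_CUBIC))
E
```

```text
clock: 2.15
tool_pos: [0.4234, 0.0546, 0.1493]
orientation: [-180.0, -0.0, -171.9]
force: [0.4, -0.4, 0.1]
opening: 0.0873
t 2.15 tcp [0.4234 0.0546 0.1493] ledge [-0.0956 -0.0196] rpy [-1.7998e+02 -4.0000e-02 -1.7192e+02] F [ 0.4 -0.4  0.1] op 0.087
  shift [-0.0006  0.0026  0.0473] turn [-0.0004 -0.0008 -0.0003]
```

View pics/top1.png

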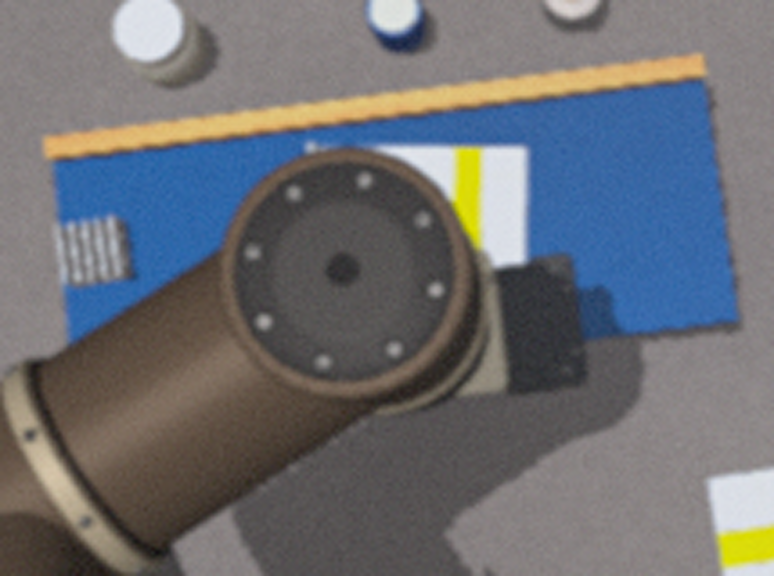

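View pics/side1.png

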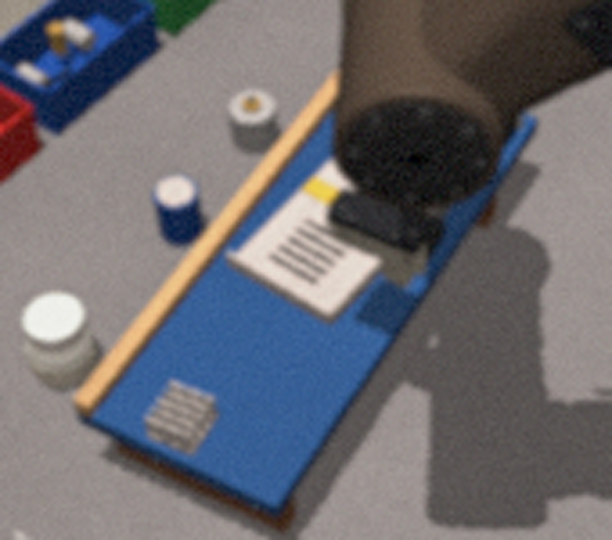

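Both views show the open fingers on the robot side of the plate, clear of the lip (plate corner at (380,262) in the side crop). I'll descend and then push slowly towards the fence.

```bash
python3 -m handwheel '[[0,0.002,0.02,0,0,0],[0,0.002,0.04,0,0,0],[0,0.002,0.047,0,0,0],[0,0.002,0.047,0,0,0],[-0.003,0.002,0.047,0,0,0],[-0.006,0.002,0.047,0,0,0],[-0.009,0.002,0.047,0,0,0],[-0.012,0.002,0.047,0,0,0]]'; python3 -c "
from h import *
go([*L2W((-.052,-.017)),.102],-171.9)"
```

```text
clock: 3.25
tool_pos: [0.4356, 0.0593, 0.1027]
orientation: [180.0, 0.0, -171.9]
force: [0.1, 0.6, -0.0]
opening: 0.0879
t 3.25 tcp [0.4356 0.0593 0.1027] ledge [-0.0828 -0.0166] rpy [ 1.7999e+02  2.0000e-02 -1.7187e+02] F [ 0.1  0.6 -0. ] op 0.088
  shift [-0.0308 -0.0004  0.0007] turn [0.0001 0.0003 0.0004]
```

```bash
python3 -m handwheel '[[-0.004,0,0,0,0,0],[-0.008,0,0,0,0,0],[-0.012,0,0,0,0,0],[-0.016,0,0,0,0,0],[-0.02,0,0,0,0,0],[-0.023,0,0,0,0,0],[-0.026,0,0,0,0,0],[-0.028,0,0,0,0,0]]'
python3 - <<'E'
from h import *
go([*L2W((-.0495,-.017)),.102],-171.9)
s=ctrl.snapshot("side");im=s["img"]
cv2.imwrite("pics/side2.png",cv2.resize(im[150:300,140:310],None,fx=3.6,fy=3.6,interpolation=cv2.INTER_CUBIC))
E
```

```text
clock: 4.25
tool_pos: [0.4629, 0.0631, 0.1025]
orientation: [-180.0, -0.0, -171.9]
force: [-2.8, 0.5, 0.7]
opening: 0.0875
t 4.25 tcp [0.4629 0.0631 0.1025] ledge [-0.0552 -0.0167] rpy [-1.8000e+02 -3.0000e-02 -1.7187e+02] F [-2.8  0.5  0.7] op 0.087
  shift [-0.0057 -0.0003  0.0005] turn [-0.     -0.0005  0.0004]
```

View pics/side2.png

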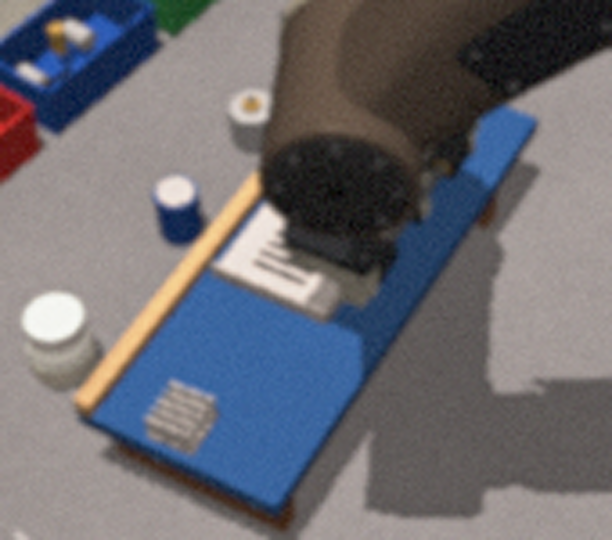

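The plate is now nearly square, with a small gap left at the fence (around (225,255)). I'll go on in small steps until the force rises.

```bash
python3 -m handwheel '[[-0.002,0,0,0,0,0],[-0.003,0,0,0,0,0],[-0.004,0,0,0,0,0],[-0.005,0,0,0,0,0],[-0.005,0,0,0,0,0]]'; python3 -c "
from h import *
go([*L2W((-.0495,-.017)),.102],-171.9)"
```

```text
clock: 4.92
tool_pos: [0.4681, 0.0639, 0.1026]
orientation: [180.0, 0.0, -171.9]
force: [0.0, -0.9, -1.4]
opening: 0.0874
t 4.92 tcp [0.4681 0.0639 0.1026] ledge [-0.0499 -0.0167] rpy [ 1.8000e+02  2.0000e-02 -1.7187e+02] F [ 0.  -0.9 -1.4] op 0.087
  shift [-0.0004 -0.0003  0.0006] turn [0.0001 0.0003 0.0005]
```

```bash
python3 -m handwheel '[[-0.001,0,0,0,0,0],[-0.002,0,0,0,0,0],[-0.002,0,0,0,0,0]]'; python3 -m handwheel '[[-0.001,0,0,0,0,0],[-0.001,0,0,0,0,0]]'
```

```text
clock: 5.3
tool_pos: [0.47, 0.0641, 0.1026]
orientation: [-180.0, -0.0, -171.9]
force: [-1.9, -1.1, 0.7]
opening: 0.0878
clock: 5.55
tool_pos: [0.4701, 0.0641, 0.1025]
orientation: [-180.0, -0.1, -171.9]
force: [-6.8, 1.0, 4.1]
opening: 0.0875
```

```bash
python3 -m handwheel '[[0.006,0,0,0,0,0],[0.012,0,0,0,0,0],[0.012,0,-0.02,0,0,0],[0.012,0,-0.05,0,0,0],[0.012,0,-0.05,0,0,-0.18],[0,0.02,-0.05,0,0,-0.36],[-0.02,0.04,-0.05,0,0,-0.54],[-0.04,0.06,-0.05,0,0,-0.72]]' 0
python3 - <<'E'
from h import *
go([*L2W((.010,.085)),.15],-81.9)
s=ctrl.snapshot("side");im=s["img"]
cv2.imwrite("pics/side3.png",cv2.resize(im[150:300,140:310],None,fx=3.6,fy=3.6,interpolation=cv2.INTER_CUBIC))
E
```

```text
clock: 6.55
tool_pos: [0.5026, 0.1301, 0.1529]
orientation: [-180.0, 0.1, -130.3]
force: [0.4, 0.1, 0.1]
opening: 0.0437
t 6.55 tcp [0.5026 0.1301 0.1529] ledge [-0.0065  0.044 ] rpy [-1.7997e+02  7.0000e-02 -1.3028e+02] F [0.4 0.1 0.1] op 0.044
  shift [-0.0395  0.0197  0.003 ] turn [-0.001   0.0009 -0.8443]
```

View pics/side3.png

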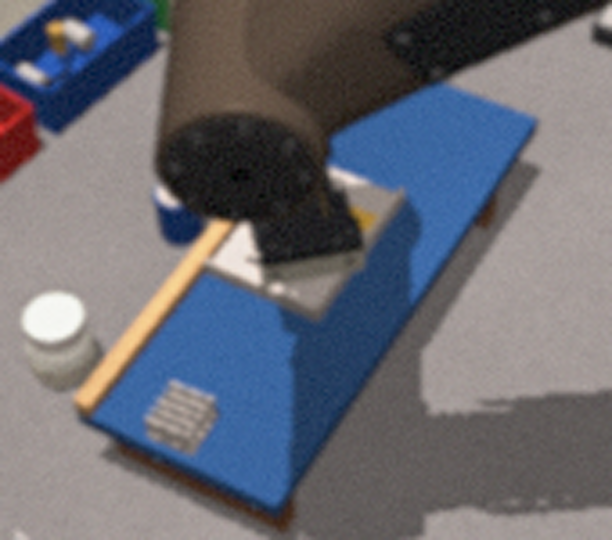

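The plate lies along the fence, with its left end from about (208,262) to (320,318) in the crop. I'll finish the turn and the traverse past that end.

```bash
python3 -m handwheel '[[-0.02,0.01,0,0,0,-0.18],[-0.04,0.02,0,0,0,-0.36],[-0.04,0.02,0,0,0,-0.54],[-0.04,0.02,0,0,0,-0.72],[-0.04,0.02,0,0,0,-0.844],[-0.04,0.02,0,0,0,-0.844]]'
python3 - <<'E'
from h import *
go([*L2W((.010,.085)),.102],-81.9)
s=ctrl.snapshot("top");im=s["img"]
cv2.imwrite("pics/top4.png",cv2.resize(im[130:250,105:320],None,fx=3.6,fy=3.6,interpolation=cv2.INTER_CUBIC))
s=ctrl.snapshot("side");im=s["img"]
cv2.imwrite("pics/side4.png",cv2.resize(im[150:300,140:310],None,fx=3.6,fy=3.6,interpolation=cv2.INTER_CUBIC))
E
```

```text
clock: 7.35
tool_pos: [0.5128, 0.1727, 0.1527]
orientation: [-180.0, 0.0, -82.3]
force: [-0.3, -0.2, 0.4]
opening: 0.0438
t 7.35 tcp [0.5128 0.1727 0.1527] ledge [0.0097 0.0848] rpy [-1.7997e+02  1.0000e-02 -8.2340e+01] F [-0.3 -0.2  0.4] op 0.044
  shift [-0.0002 -0.0003  0.0507] turn [-0.0005  0.0002 -0.0077]
```

View pics/top4.png

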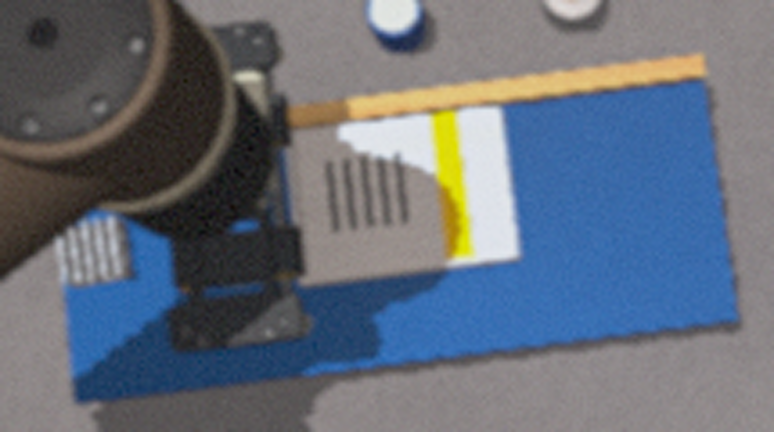

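View pics/side4.png

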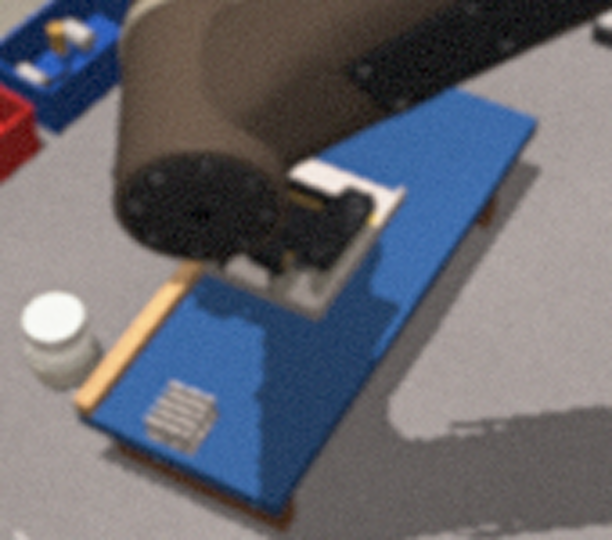

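The top view shows the plate flush and square along the fence, its plain end at crop x≈505–518. I'll measure that end before descending.

Run:
```python
from h import *
s=ctrl.snapshot("top")
px=np.array([[503,107],[519,258],[512,183],[705,80],[738,320]])/3.6+[105,130]
for p,z in zip(px,[.084]*3+[.08]*2): print(p,np.round(W2L(ray(s,p,z)[0,:2]),4))
```

```text
[244.72222222 159.72222222] [ 0.0674 -0.088 ]
[249.16666667 201.66666667] [-0.0393 -0.0859]
[247.22222222 180.83333333] [ 0.0132 -0.0876]
[300.83333333 152.22222222] [ 0.0694 -0.2306]
[310.         218.88888889] [-0.1002 -0.2296]
```

```bash
python3 -m handwheel '[[0,0,0.02,0,0,-0.008],[0,0,0.04,0,0,-0.008],[0,0,0.05,0,0,-0.008],[0,0,0.05,0,0,-0.008],[0.005,0,0.05,0,0,-0.008],[0.01,0,0.05,0,0,-0.008],[0.015,0,0.05,0,0,-0.008],[0.02,0,0.05,0,0,-0.008]]'; python3 -c "
from h import *
go([*L2W((.010,-.08)),.102],-81.9)"
```

```text
clock: 8.5
tool_pos: [0.5161, 0.1532, 0.1032]
orientation: [-179.9, 0.1, -81.8]
force: [-2.1, 5.0, 3.3]
opening: 0.0438
t 8.5 tcp [0.5161 0.1532 0.1032] ledge [0.0102 0.0651] rpy [-1.7991e+02  7.0000e-02 -8.1820e+01] F [-2.1  5.   3.3] op 0.044
  shift [0.1451 0.0004 0.0011] turn [-0.0016  0.0013  0.0015]
```

```bash
python3 -m handwheel '[[0.006,0,0,0,0,0],[0.012,0,0,0,0,0],[0.018,0,0,0,0,0],[0.024,0,0,0,0,0],[0.03,0,0,0,0,0],[0.036,0,0,0,0,0],[0.042,0,0,0,0,0],[0.048,0,0,0,0,0]]'
python3 - <<'E'
from h import *
go([*L2W((.010,-.08)),.102],-81.9)
s=ctrl.snapshot("top");im=s["img"]
cv2.imwrite("pics/top5.png",cv2.resize(im[130:250,105:320],None,fx=3.6,fy=3.6,interpolation=cv2.INTER_CUBIC))
E
```

```text
clock: 9.5
tool_pos: [0.5229, 0.1057, 0.1033]
orientation: [-179.9, 0.1, -81.8]
force: [-2.8, 5.8, 4.2]
opening: 0.0439
t 9.5 tcp [0.5229 0.1057 0.1033] ledge [0.0102 0.0171] rpy [-1.7991e+02  7.0000e-02 -8.1810e+01] F [-2.8  5.8  4.2] op 0.044
  shift [0.0971 0.0004 0.0011] turn [-0.0015  0.0012  0.0016]
```

View pics/top5.png

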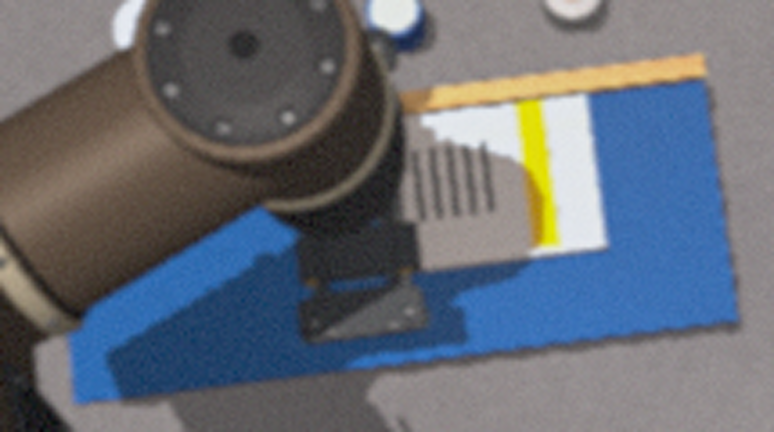

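The plate is following squarely along the fence, with its plain end now at crop (592–607). I'll keep pushing.

```bash
python3 -c "
from h import *
s=ctrl.snapshot('top')
for p in [[591,95],[607,246]]: print(W2L(ray(s,np.array(p)/3.6+[105,130],.084)[0,:2]))"
python3 -m handwheel '[[0.006,0,0,0,0,0],[0.012,0,0,0,0,0],[0.018,0,0,0,0,0],[0.024,0,0,0,0,0],[0.03,0,0,0,0,0],[0.036,0,0,0,0,0],[0.042,0,0,0,0,0],[0.048,0,0,0,0,0]]'
python3 -m handwheel '[[0.006,0,0,0,0,0],[0.012,0,0,0,0,0],[0.018,0,0,0,0,0],[0.024,0,0,0,0,0],[0.03,0,0,0,0,0],[0.034,0,0,0,0,0],[0.036,0,0,0,0,0]]'
python3 - <<'E'
from h import *
go([*L2W((.010,-.112)),.102],-81.9)
s=ctrl.snapshot("top");im=s["img"]
cv2.imwrite("pics/top6.png",cv2.resize(im[130:250,145:360],None,fx=3.6,fy=3.6,interpolation=cv2.INTER_CUBIC))
E
```

```text
[ 0.06802574 -0.14987222]
[-0.03866274 -0.14703549]
clock: 10.6
tool_pos: [0.5296, 0.0582, 0.1031]
orientation: [-179.9, 0.0, -81.8]
force: [-2.7, 5.9, 4.6]
opening: 0.0439
clock: 11.48
tool_pos: [0.5347, 0.0225, 0.103]
orientation: [-179.9, 0.0, -81.8]
force: [-2.2, 5.8, 4.8]
opening: 0.0437
t 11.47 tcp [0.5347 0.0225 0.103 ] ledge [ 0.0102 -0.067 ] rpy [-1.7995e+02  3.0000e-02 -8.1810e+01] F [-2.2  5.8  4.8] op 0.044
  shift [0.045  0.0002 0.001 ] turn [-0.0009  0.0006  0.0015]
```

View pics/top6.png

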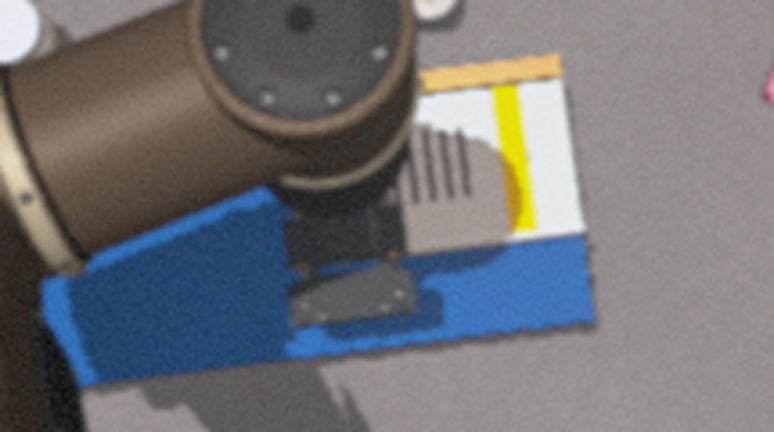

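The plate's end is now about level with the ledge's end (crop x≈565–583), which matches nose = TCP − 0.1656, i.e. −0.2326. About 37 mm remain.

```bash
python3 -m handwheel '[[0.006,0,0,0,0,0],[0.012,0,0,0,0,0],[0.018,0,0,0,0,0],[0.024,0,0,0,0,0],[0.029,0,0,0,0,0],[0.033,0,0,0,0,0],[0.036,0,0,0,0,0],[0.037,0,0,0,0,0]]'
python3 -m handwheel '[[-0.006,0,0,0,0,0],[-0.015,0,0,0,0,0],[-0.025,0,0,0,0,0],[-0.025,0,-0.02,0,0,0],[-0.025,0,-0.05,0,0,0],[-0.06,0,-0.07,0,0,0],[-0.11,0,-0.08,0,0,0],[-0.16,0,-0.08,0,0,0]]'
python3 - <<'E'
from h import *
go([*L2W((.010,-.112)),.102],-81.9)
s=ctrl.snapshot("top");im=s["img"]
cv2.imwrite("pics/top7.png",cv2.resize(im[130:250,145:360],None,fx=3.6,fy=3.6,interpolation=cv2.INTER_CUBIC))
s=ctrl.snapshot("side");im=s["img"]
cv2.imwrite("pics/side7.png",cv2.resize(im[120:300,140:340],None,fx=3,fy=3,interpolation=cv2.INTER_CUBIC))
E
```

```text
clock: 12.52
tool_pos: [0.5399, -0.0141, 0.103]
orientation: [-180.0, 0.0, -81.8]
force: [-1.9, 6.9, 5.3]
opening: 0.0437
clock: 13.52
tool_pos: [0.5168, 0.1458, 0.1837]
orientation: [-179.9, 0.0, -81.8]
force: [0.8, 0.2, -0.5]
opening: 0.0436
t 13.53 tcp [0.5168 0.1458 0.1837] ledge [0.0098 0.0576] rpy [-1.7989e+02  4.0000e-02 -8.1820e+01] F [ 0.8  0.2 -0.5] op 0.044
  shift [0.1697 0.0002 0.0816] turn [-0.0019  0.0007  0.0014]
```

View pics/top7.png

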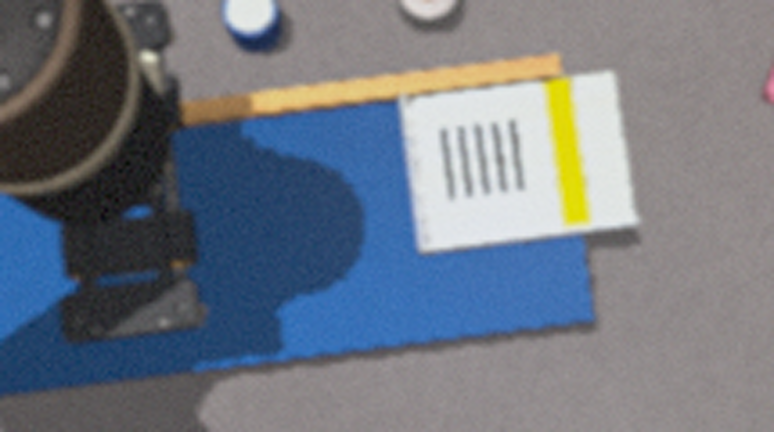

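View pics/side7.png

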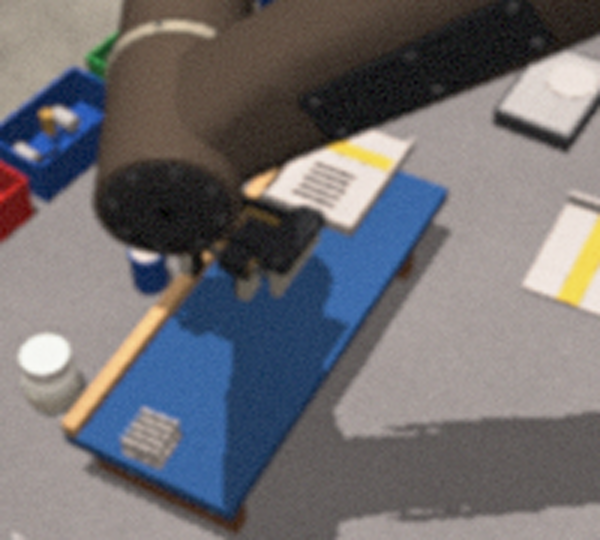

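The plate lies along the fence with its right end hanging out. The yellow band (548–587) straddles the line of the ledge's end (560–592). I'll measure the overhang, the angle and the fence gap.

Run:
```python
from h import *
s=ctrl.snapshot("top");im=s["img"];H,S,V=cv2.split(cv2.cvtColor(im,cv2.COLOR_BGR2HSV))
m=(((S<60)&(V>150))|((H>22)&(H<36)&(S>120))).astype(np.uint8)*255
m[:146]=0;m[205:]=0;m[:,:250]=0;m[:,330:]=0
m=cv2.morphologyEx(m,cv2.MORPH_CLOSE,np.ones((7,7),np.uint8))
r=cv2.minAreaRect(ray(s,big(m),.084)[:,:2].astype(np.float32))
print(r,"ledge",W2L(r[0]),np.round([W2L(p) for p in cv2.boxPoints(r)],4))
y=((H>22)&(H<36)&(S>150)).astype(np.uint8)*255;y[:146]=0;y[205:]=0;y[:,:290]=0;y[:,330:]=0
r=cv2.minAreaRect(ray(s,big(y),.084)[:,:2].astype(np.float32));print("yel",W2L(r[0]),r)
# ledge end with hand-read corner, heat sink etc unaffected
for p in [[560,80],[594,322],[587,237]]: print(np.round(W2L(ray(s,np.array(p)/3.6+[145,130],.08)[0,:2]),4))
```

```text
((0.563800573348999, -0.09960828721523285), (0.1345425844192505, 0.19149456918239594), 0.8703795075416565) ledge [ 0.02176602 -0.19199051] [[-0.0329 -0.0885]
 [-0.057  -0.2785]
 [ 0.0765 -0.2954]
 [ 0.1006 -0.1055]]
yel [ 0.01987253 -0.22635512] ((0.5667679905891418, -0.1338968575000763), (0.10092709958553314, 0.014420253224670887), 8.42460823059082)
[ 0.0695 -0.2299]
[-0.1015 -0.2294]
[-0.0427 -0.2329]
```

The plate mask caught some table pixels: it gave 134×191 mm, so I discard it. The band gives 8.4° (ledge 8.1°). I'll redo it with a stricter mask.

Run:
```python
from h import *
s=ctrl.snapshot("top");im=s["img"];H,S,V=cv2.split(cv2.cvtColor(im,cv2.COLOR_BGR2HSV))
m=(((S<60)&(V>190))|((H>22)&(H<36)&(S>150))).astype(np.uint8)*255
m[:148]=0;m[205:]=0;m[:,:250]=0;m[:,330:]=0
m=cv2.morphologyEx(m,cv2.MORPH_CLOSE,np.ones((7,7),np.uint8))
m=cv2.morphologyEx(m,cv2.MORPH_OPEN,np.ones((7,7),np.uint8))
r=cv2.minAreaRect(ray(s,big(m),.084)[:,:2].astype(np.float32))
print(r,"ledge",W2L(r[0]),np.round([W2L(p) for p in cv2.boxPoints(r)],4))
for p in [[615,72],[637,223]]: print(np.round(W2L(ray(s,np.array(p)/3.6+[145,130],.084)[0,:2]),4))
for n in ["top"]: print([im[180,int(x)] .tolist() for x in (300,318,325)])
```

```text
((0.558661699295044, -0.09950355440378189), (0.10803510248661041, 0.15079879760742188), 8.38389778137207) ledge [ 0.01669317 -0.19116275] [[-0.0377 -0.116 ]
 [-0.037  -0.2668]
 [ 0.0711 -0.2663]
 [ 0.0703 -0.1155]]
[ 0.0694 -0.2682]
[-0.0379 -0.2679]
[[110, 218, 223], [221, 223, 219], [135, 138, 143]]
```

```bash
python3 -c "
from plant import ctrl
ctrl.close_job();print(ctrl.get_obs()['clock'])"
```

```text
the job is handed in; nothing more can be done
the job is handed in; nothing more can be done
```

The plate now lies square along the fence with its plain end hanging about 37 mm past the open end of the ledge. I handed the job in at about 13.6 s; the hand-in reports no verdict.

I pushed it against the fence with the open fingers on its robot-side lip, until the force rose to about 7 N. I then pushed it along the ledge from its left end with the half-open fingers, at about 6 N, and moved the arm clear.

| Last check (top camera) | Measured | Allowed |
|---|---|---|
| Plain end past the ledge end | about 37 mm | 28 to 52 mm |
| Plate centre, x of the ledge | about +16.7 mm (+15 mm when touching, so within calibration) | above 8 mm |
| Angle to the ledge | about 0.3° (0.005 rad) | below 0.08 rad |

- **Yellow band:** it lies over the ledge end in the picture. Its own centre measures about 3.6 mm beyond the ledge end on the inner side, which agrees with 36–37 mm overhang.
- **Failed check:** the first plate mask of the final check caught table pixels and gave 134 × 191 mm. I discarded it; a stricter mask gave 108 × 151 mm.
- **Unexplained:** the sensor read 3 to 5 N upward on the tool during the push along the ledge. The pictures showed no lifting or tilting.
- **Other things:** I did not measure them again, but the heat sink, jar and capacitor looked unmoved in the last pictures, and no push came near any of the others.

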